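# Pin the swing-in tool-rest arm of the lathe bracket

## Task

Swing the bracket's steel arm in until it rests against its stop between the two ears, then take the long slim pin from the wooden rack and pass it down through the upper ear, the eye of the arm and the lower ear, pressing it fully home so that its collar lies flat on the upper ear; let go of it there. The clevis may stand about a centimetre along its slot from its mark, so feel gently for the hole and force nothing: no hard pushing on the bracket, with the pin or with the fingers. Leave the other two pins, the disc and the wrench alone.

Things in the scene. Friction and masses are not known exactly. Their poses are not given: they have to be found in the camera images.
- bracket: Bracket bolted to the bench: dark steel base plate 110 x 250 x 12 mm, origin under its centre, long side along y. On it a carriage (blue clevis, hinge post, swing arm and stop in one) is clamped tight in a slot along y. All of the carriage stands up to 11 mm to +y or -y of the marks below; how far is not measured. Across (x) and in height the marks are true.
- ear_mark (a point): Nominal centre of the hole in the clevis's upper ear, on that ear's top face, 85 mm above the bench; really up to 11 mm along y to either side. Axes as the bracket: y towards the hinge, z up, -x out of the clevis mouth. The upper ear is 44 x 44 x 10 mm with a plain 14 mm hole right through; behind it, x = 21 to 33 mm, the clevis's web ends level with the ear.
- lower_mark (a point): Nominal centre of the hole in the lower ear, on its top face, 51 mm above the bench; in line under the upper hole, so off by the same unmeasured amount. Same size: 44 x 44 x 10 mm, 14 mm through hole. A spring ball in this hole drags on the pin: about 3 to 12 N press it through, and it does not drop home by itself.
- hinge_mark (a point): Nominal centre of the arm's vertical hinge, 140 mm from ear_mark along y and 85 mm above the bench; off by the same unmeasured amount along y. The hinge post ends 77 mm above the bench.
- rest_arm (a joint): Swing arm's angle (rad): 0 = in, against its stop, lying along -y from the hinge, its eye in line with the ears' holes; grows as it swings out to -x. Steel bar 22 mm wide, 56 to 70 mm above the bench; eye 32 mm square with a 14 mm hole, 140 mm from the hinge. To push: an upright 16 mm round post 70 mm from the hinge, 70 to 125 mm above the bench. Stays where left; moves at about 2 N.
- lock_pin_grip (a point): The pin to use, the long slim one: centre of its round dark-wood handle, 20 mm across, 46 mm tall; z up along the pin. Below: steel collar 26 mm across, 6 mm thick, its underside 29 mm below this point; then the shaft, 12 mm across and 62 mm long with a half-round nose that ends 91 mm below this point. 0.11 to 0.18 kg. Hangs upright by its collar in the rack.
- rack: Wooden rack fixed to the bench, 56 x 198 mm and 95 mm high, long side along y, origin under its centre. Three loose 18 mm holes in a row, 66 mm apart along y, each holding a pin that hangs by its collar on the rack's top, handle up; any pin can be in any hole.
- short_pin_grip (a point): Short pin, in the rack: centre of its handle. Same handle and collar, shaft 12 mm across but only 30 mm long. Not to be used.
- fat_pin_grip (a point): Fat pin, in the rack: centre of its handle. Same handle and collar, shaft 62 mm long but 16.5 mm across, too thick for the ears. Not to be used.
- segment_disc: Loose wooden disc, 130 mm across and 30 mm high, with a ring of pale segments on top; origin at the centre of its underside. Not to be touched.
- bench_wrench: Steel wrench lying on the bench. Not to be touched.
Mind the look-alikes: they are no part of the job. Leave any green or yellow look-alike of the part that bears lock_pin_grip alone.

How it is judged:
By the outcome, as a careful person would: the job done as asked, in the order asked, and still so for the second after the job is handed in, with the robot touching nothing.
It also fails if it takes over 72 s, if anything falls off the work surface, if the arm or the gripper's body presses on something with over 40 N, if the wrist force passes 120 N, or if a joint passes its speed limit or range.

## Robot

A 7-joint arm with a two-finger parallel gripper is mounted at the origin on the work surface. World frame = base frame: x ahead of the robot, y to its left, z up, the work surface at z = 0. Lengths are in m, angles in rad, forces in N, time in s.
With the tool pointing down it reaches from about 0.4 to 0.925 m from the base axis. Payload 5.6 kg.
Tool frame: the origin (TCP) lies on the centre line of the jaws, within the pads' length; the fingertips stand robot.tips_ahead ahead of it and the grasp point (between the pads) is the TCP (robot.tips_ahead is the distance from the TCP to the fingertips, in m); z points along the fingers, y is the line along which they close (so a half turn about z gives the same grasp; the last joint's range is limited). The gripper opens to 85 mm and grips with 20 to 120 N. Pads are 22 mm wide; open, the fingers measure 114 mm over their backs; the gripper's body (76 mm by 85 mm) begins 54 mm behind the grasp point. The pads swing forward as they close: fully open they stand 13 mm farther back than shut.
Start: joints at [1.156, 0.468, -0.012, 1.603, 0.006, 1.071, -0.056], TCP at [0.236, -0.606, 0.25] pointing down, gripper open.
Joint ranges: [-2.53, 2.53], [-0.31, 2.02], [-1.57, 1.55], [0.28, 2.44], [-1.29, 4.43], [0.15, 1.84], [-2.92, 2.92]. Speed limits (rad/s): [2.57, 2.57, 3.14, 3.14, 3.14, 3.14, 3.14].

## Interface

Orientations are given as a unit quaternion [w, x, y, z].
In Python, from station import robot, optics, workorder gives the robot as it stands. The module is installed in compiled form; this text tells all that it offers.
- The arm moves only by the shell command python3 -m creep 'ROWS' [OPENING]. ROWS is JSON, one flat list of numbers, 6 for each row, row after row: the shift along the tool's x, y, z in units of 15 cm (1.0 is 15 cm), then the turn, a rotation vector about the tool's x, y, z in units of 2 rad (1.0 is 2 rad). A call has 1 to 5 rows; each row is the pose to reach, as a shift and turn from the pose commanded when the call began, along the tool's axes at that moment; what a row does not reach only later rows make up. A row lasts 1/10 s, in which the tool goes at most 50 mm and 8.59 degrees, less where a joint would pass 70% of its speed; a pose out of reach is approached as far as the arm can. A call with a number of a shift or a turn outside -1 to 1 is refused whole. A call with a gripper value outside its range is refused whole. OPENING is the closure, from 0 (fully open) to 1 (shut), set as the call begins (- or left out, the last holds). The fingers move at their own pace and stop on an object; the grip force is fixed at half the most. Time passes only in rows, so rows that repeat a pose let the fingers close. It gives the time, the measured TCP pose, the force, the opening and the grip force at its end, in the units of the state.
- robot.state(): the state, without advancing time (a new reading comes with each control period).
- optics.get_image(name): name is "scene" or "top" or "wrist"; returns a dict with "img" (480x640x3 uint8, red, green, blue), "fx", "fy", "cx", "cy" (pixels), "rvec" (rotation vector, rad) and "tvec" (3), from world to camera coordinates, as OpenCV has them. Camera axes: x right, y down, z forward; pixel columns grow to the right and rows downward; lengths in m; the calibration is good to about 2 mm. The wrist camera is an equidistant fisheye: a pixel r from the principal point sees the ray r / f radians off the axis. A picture is of the moment at which its call begins. There is no depth.
- workorder.job_done(): hands the job in; it is judged then, once.
The state is a dict: "clock": time; "q": joint angles; "qvel": joint speeds; "joint_efforts": joint torques, N m; "position": TCP position; "eef_rot": TCP orientation; "wrist_force": force on the tool from outside, world axes, zero at the start; "moment": the same for the moment, N m; "width": finger opening in m; "grip_force": force on a finger pad.
Only numpy, scipy, OpenCV 4.12 (cv2) and the standard library are available. Lean on these libraries where they do the work, as an engineer would, in place of code of your own. Each camera call takes 0.05 s, during which the arm holds its last target. There are 200 camera calls.

## Working session

There is one attempt and no reset: what is moved stays moved. The work goes in short steps, Python scripts to look and compute and a shell command to move; the robot and the scene stay as the last step left them, time stands still between calls to the robot, and variables do not carry over. Pictures are saved under pics/ and viewed, at most 10 in all, crops included, and the job is handed in when it is done.

```bash
mkdir -p pics; cat > h.py <<'E'
import numpy as np, cv2
from station import robot, optics, workorder
from scipy.spatial.transform import Rotation as R
def grab(n,save=None):
    d=optics.get_image(n); 
    if save: cv2.imwrite(f'pics/{save}.png',cv2.cvtColor(d['img'],cv2.COLOR_RGB2BGR))
    return d
def ray(d,u,v,fish=False):
    Rm=cv2.Rodrigues(np.array(d['rvec'],float))[0]; t=np.array(d['tvec'],float).ravel()
    x=(u-d['cx'])/d['fx']; y=(v-d['cy'])/d['fy']
    if fish:
        r=np.hypot(x,y); c=np.array([x/r*np.sin(r),y/r*np.sin(r),np.cos(r)]) if r>0 else np.array([0,0,1.])
    else: c=np.array([x,y,1.])
    w=Rm.T@c; return -Rm.T@t, w/np.linalg.norm(w)
def onz(d,u,v,z,fish=False):
    o,w=ray(d,u,v,fish); return o+w*(z-o[2])/w[2]
def proj(d,p,fish=False):
    Rm=cv2.Rodrigues(np.array(d['rvec'],float))[0]; c=Rm@np.array(p,float)+np.array(d['tvec'],float).ravel()
    if fish:
        r=np.hypot(c[0],c[1]); th=np.arctan2(r,c[2]); return np.array([d['fx']*th*c[0]/r+d['cx'],d['fy']*th*c[1]/r+d['cy']])
    return np.array([d['fx']*c[0]/c[2]+d['cx'],d['fy']*c[1]/c[2]+d['cy']])
def tri(rays):
    A=np.zeros((3,3));b=np.zeros(3)
    for o,w in rays:
        P=np.eye(3)-np.outer(w,w);A+=P;b+=P@o
    x=np.linalg.solve(A,b); return x,[np.linalg.norm((np.eye(3)-np.outer(w,w))@(x-o)) for o,w in rays]
E
python3 - <<'E'
from h import *
import pickle
D={n:grab(n,n) for n in('scene','top','wrist')}
pickle.dump(D,open('D.pkl','wb'))
for n,d in D.items(): 
    o,w=ray(d,d['cx'],d['cy']); print(n,d['fx'],d['cx'],d['cy'],o.round(3),w.round(3))
print(robot.state(),robot.tips_ahead)
a=np.hstack([D['scene']['img'],D['top']['img']]);
E
```

```text
scene 577.5974292657411 321.38001954480603 237.9270975635947 [ 1.617 -0.16   0.8  ] [-0.805  0.146 -0.576]
top 546.4034490723411 313.3515980126384 235.8442445325459 [0.499 0.017 1.397] [ 0.083  0.001 -0.997]
wrist 371.64829954431775 322.2124093251182 244.97893324775325 [ 0.3   -0.579  0.372] [-0.256 -0.098 -0.962]
{'clock': 0.15, 'q': array([ 1.156014  ,  0.46817372, -0.01158567,  1.60341813,  0.00601783,
        1.07139525, -0.05631174]), 'qvel': array([-0.00049311, -0.00428433,  0.00070231, -0.00066949, -0.00034252,
        0.00102731, -0.00031877]), 'joint_efforts': array([ 1.32976995e-03, -5.32794750e+01,  2.16322305e-02, -2.51550955e+01,
        1.14738729e-02,  5.62227899e-03, -2.82167036e-06]), 'position': array([ 0.23591305, -0.60524448,  0.24955538]), 'eef_rot': array([-6.54024195e-04,  9.82779427e-01,  1.84781316e-01, -1.87773429e-04]), 'wrist_force': array([-0.3716664 ,  0.02723478,  0.86470504]), 'moment': array([-0.04730206,  0.02602503,  0.03536159]), 'grip_force': 0.0, 'width': 0.08523731624540931} 0.019
```

View pics/scene.png

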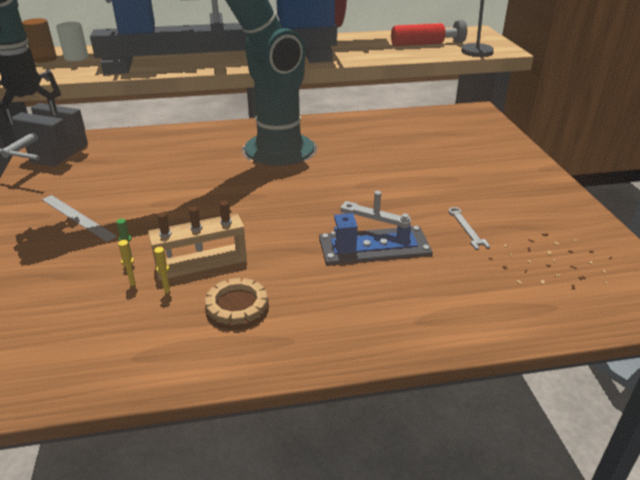

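View pics/top.png

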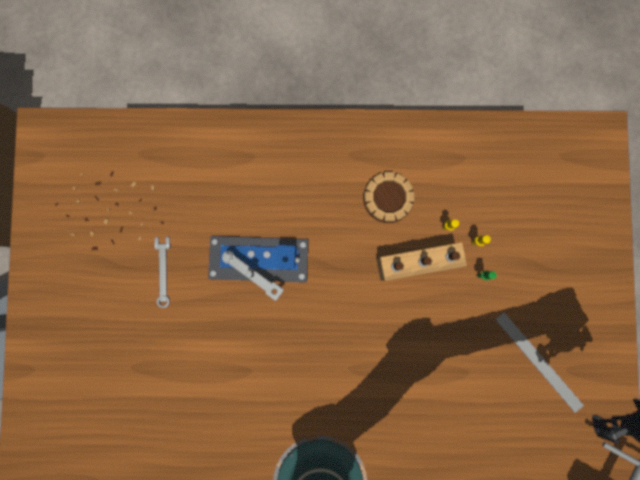

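Scene: the rack has three dark handles at (165,225), (195,217) and (225,210). Green and yellow look-alikes stand at (123,230), (125,250) and (161,258). The bracket is at (375,240) with its arm swung out. In the top view the rack is at (422,261) and the bracket at (259,259). Next I'll enlarge the rack and bracket from the scene view.

```bash
python3 - <<'E'
from h import *
import pickle
D=pickle.load(open('D.pkl','rb'))
s=D['scene']['img'][:,:,::-1]; t=D['top']['img'][:,:,::-1]
a=cv2.resize(s[190:290,110:250],None,fx=5.6,fy=5.6,interpolation=cv2.INTER_CUBIC)[:,:784]
cv2.imwrite('pics/crop1.png',a)
b=cv2.resize(t[225:295,200:310],(784,499),interpolation=cv2.INTER_CUBIC); cv2.imwrite('pics/crop2.png',b)
hs=cv2.cvtColor(D['top']['img'],cv2.COLOR_RGB2HSV)
# blue, base bolts
m=cv2.inRange(hs,(100,120,50),(130,255,255)); m[:200]=0
ys,xs=np.nonzero(m[:300,200:320]); print('blue',xs.min()+200,xs.max()+200,ys.min(),ys.max())
for p in[(214,241),(304,243),(213,275),(303,277)]: print('bolt',onz(D['top'],*p,0.014).round(4))
for p in[(397,264),(425,259),(453,254)]: print('handle z.15',onz(D['top'],*p,0.147).round(4))
for (a,b) in zip([(397,263),(425,258),(453,253)],[(225,205),(195,210),(165,216)]):
    print(tri([ray(D['top'],*a),ray(D['scene'],*b)]))
E
```

```text
blue 220 297 245 269
bolt [0.5989 0.2707 0.014 ]
bolt [0.5955 0.0422 0.014 ]
bolt [0.5128 0.2713 0.014 ]
bolt [0.5095 0.0439 0.014 ]
handle z.15 [ 0.5397 -0.1733  0.147 ]
handle z.15 [ 0.5516 -0.2374  0.147 ]
handle z.15 [ 0.5635 -0.3016  0.147 ]
(array([ 0.54205271, -0.17497331,  0.14284556]), [np.float64(0.0010360355397749297), np.float64(0.0010360355397749507)])
(array([ 0.55396934, -0.23858398,  0.14456345]), [np.float64(0.0006726061926141734), np.float64(0.0006726061926141784)])
(array([ 0.56596129, -0.30151546,  0.1443661 ]), [np.float64(0.0007327019108383597), np.float64(0.000732701910838381)])
```

View pics/crop1.png

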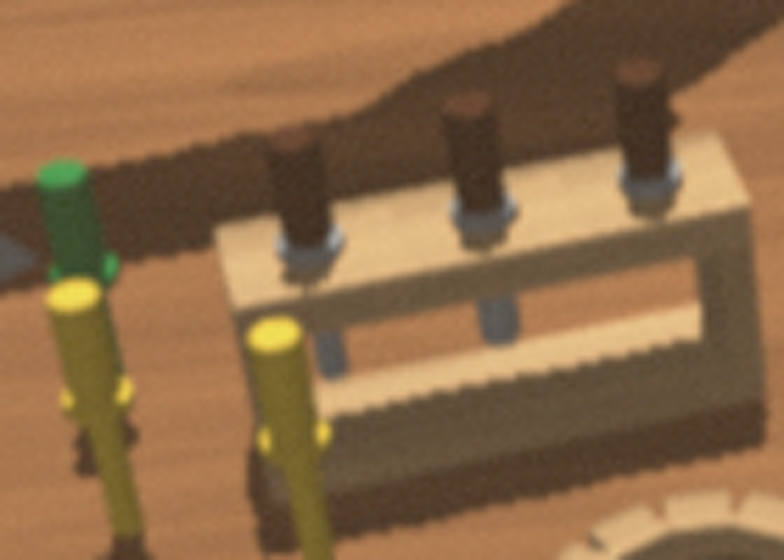

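View pics/crop2.png

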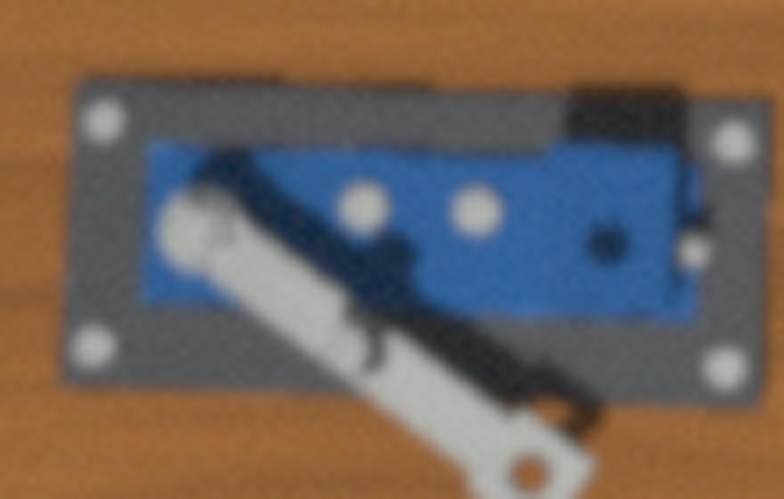

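Left pin at scene (165,225): thin shaft that shows well below the rack's slot edge, so it is the long slim one. Middle (195,217): clearly thicker shaft, so it is the fat one. Right (225,210): no shaft visible, so it is the short one. The green and yellow look-alikes stand apart and stay untouched. The second crop shows the ear hole at about (606,244), the arm's eye at (530,475) and the hinge at (195,230).

```bash
python3 - <<'E'
from h import *
import pickle
D=pickle.load(open('D.pkl','rb'));T=D['top'];S=D['scene']
c=lambda u,v:(200+(u+.5)/7.127-.5,225+(v+.5)/7.129-.5)
s1=lambda u,v:(110+(u+.5)/5.6-.5,190+(v+.5)/5.6-.5)
hole=onz(T,*c(606,244),.085);eye=onz(T,*c(530,475),.07);hinge=onz(T,*c(195,230),.077)
print('hole',hole.round(4),'eye',eye.round(4),'hinge',hinge.round(4))
yw=-np.arctan2(.00335,.228);print('bracket yaw',yw)
v=eye-hinge; print('arm len',np.linalg.norm(v[:2]),'ang',np.arctan2(-v[0],-v[1]),'post',hinge+v*.5)
# lookalikes tops
for a,b in [((452,224),s1(275,333)),((483,240),s1(75,295)),((488,275),s1(63,173))]:
    p,e=tri([ray(T,*a),ray(S,*b)]);print('look',p.round(3),np.round(e,4))
p,e=tri([ray(T,453,253),ray(S,*s1(297,140))]);print('pin top',p,e)
# metric shaft widths
for n,(u0,u1,v),x in[('left',(320,345,355),.566),('mid',(480,519,315),.554)]:
    d=[]
    for u in(u0,u1): d.append(ray(S,*s1(u,v)))
    print(n,'width',np.linalg.norm(d[0][1]-d[1][1])*1.25)
E
```

```text
hole [0.5522 0.0871 0.085 ] eye [0.4743 0.1128 0.07  ] hinge [0.5562 0.227  0.077 ]
bracket yaw -0.014691925267772089
arm len 0.14056381465924978 ang 0.6222629721393991 post [0.51528185 0.16988216 0.0735    ]
look [ 0.636 -0.312  0.111] [0.0029 0.0029]
look [ 0.599 -0.385  0.11 ] [0.0031 0.0031]
look [ 0.517 -0.397  0.111] [0.0042 0.0042]
pin top [ 0.56577202 -0.30331793  0.14756037] [np.float64(0.0018023534552550206), np.float64(0.0018023534552549377)]
left width 0.009029664651773517
mid width 0.014420511640274018
```

```bash
python3 -m creep '[1,-0.67,0,0,0,0.186,1,-0.67,0,0,0,0.186,1,-0.67,0,0,0,0.186,1,-0.67,0,0,0,0.186,1,-0.67,0,0,0,0.186]' 1
```

```text
clock: 0.65
position: [0.3433, -0.4527, 0.2502]
eef_rot: [-0.001, 1.0, 0.004, 0.001]
wrist_force: [1.0, 0.0, -0.6]
width: 0.0124
grip_force: 0.0
```

```bash
python3 -m creep '[0.7,-1,0,0,0,0,0.7,-1,0,0,0,0,0.7,-1,0,0,0,0,0.7,-1,0,0,0,0]' 1; python3 -m creep '[0,-1,0,0,0,0,0,-1,0,0,0,0,0,-1,0,0,0,0]'; python3 -m creep '[0,-1,0,0,0,0,0,-1,0,0,0,0,0,-1,0,0,0,0]';python3 -m creep '[0,-1,0,0,0,0,0,-1,0,0,0,0,0,-1,0,0,0,0,0,-1,0,0,0,0]'
```

```text
clock: 1.05
position: [0.446, -0.3049, 0.2503]
eef_rot: [-0.0, 1.0, 0.001, 0.0]
wrist_force: [0.3, 0.1, -0.6]
width: -0.0001
grip_force: 0.0
clock: 1.35
position: [0.4441, -0.1565, 0.2501]
eef_rot: [0.0, 1.0, -0.001, -0.0]
wrist_force: [0.8, 1.6, -0.3]
width: 0.0
grip_force: 0.0
clock: 1.65
position: [0.4443, -0.0065, 0.2505]
eef_rot: [0.0, 1.0, -0.001, 0.0]
wrist_force: [0.6, -0.2, 0.3]
width: 0.0
grip_force: 0.0
clock: 2.05
position: [0.4441, 0.1489, 0.2507]
eef_rot: [-0.002, 1.0, 0.005, 0.0]
wrist_force: [0.6, -0.3, 0.9]
width: -0.0003
grip_force: 0.0
```

```bash
python3 - <<'E'
from h import *
import pickle
d=grab('wrist','w1');pickle.dump(d,open('w1.pkl','wb'))
print(robot.state()['position'])
for n,p in dict(hole=(.5522,.0871,.085),eye=(.4743,.1128,.07),post=(.5153,.17,.125),hinge=(.556,.227,.077)).items(): print(n,proj(d,p,True).round(1))
E
```

```text
[0.44434866 0.14518121 0.2502654 ]
hole [405.2  95.3]
eye [368. 190.]
post [293.2 138.6]
hinge [227.9  90.9]
```

View pics/w1.png

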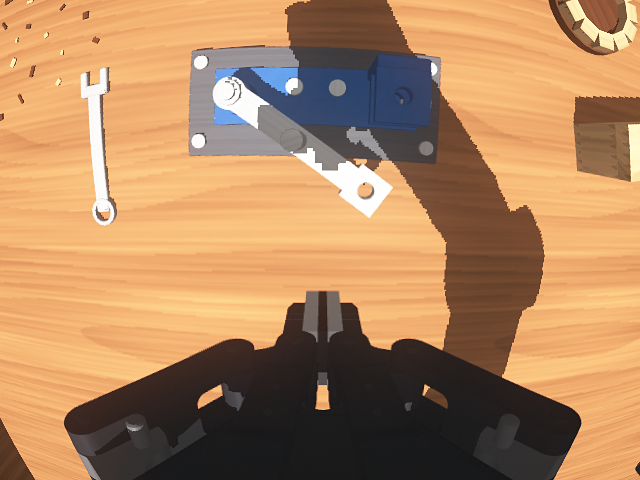

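Wrist view: eye at (365,190), ear hole at (402,96), post at (292,138), hinge at (228,92). All agree with my positions within a few pixels. Next I descend on the outer (-x) side of the post and push it in.

```bash
python3 -m creep '[0.07,-0.18,0,0,0,0,0.07,-0.18,0.45,0,0,0,0.07,-0.18,0.92,0,0,0,0.07,-0.18,0.92,0,0,0,0.07,-0.18,0.92,0,0,0]'; python3 -m creep '[0.1,0,0,0,0,0,0.2,0,0,0,0,0,0.2,0,0,0,0,0]'
```

```text
clock: 2.6
position: [0.452, 0.166, 0.1077]
eef_rot: [0.002, 1.0, -0.001, -0.005]
wrist_force: [-0.6, -0.2, 0.7]
width: 0.0002
grip_force: 0.0
clock: 2.9
position: [0.4883, 0.1685, 0.1143]
eef_rot: [-0.0, 1.0, -0.002, 0.002]
wrist_force: [0.5, 0.5, 0.7]
width: 0.0003
grip_force: 0.0
```

```bash
python3 -m creep '[0.05,0.01,0,0,0,0,0.1,0.02,0,0,0,0,0.15,0.03,0,0,0,0,0.2,0.05,0,0,0,0,0.2,0.05,0,0,0,0]'; python3 -m creep '[0.03,0.01,0,0,0,0,0.06,0.02,0,0,0,0,0.06,0.02,0,0,0,0]'
```

```text
clock: 3.4
position: [0.5155, 0.1607, 0.1122]
eef_rot: [0.0, 1.0, -0.001, -0.0]
wrist_force: [0.1, -0.3, 0.2]
width: 0.0002
grip_force: 0.0
clock: 3.7
position: [0.5249, 0.1588, 0.1124]
eef_rot: [-0.0, 1.0, -0.0, 0.001]
wrist_force: [-0.8, -1.4, 0.4]
width: -0.0002
grip_force: 0.2
```

```bash
for i in 1 2; do :; done; python3 -m creep '[0.02,0,0,0,0,0,0.04,0,0,0,0,0,0.04,0,0,0,0,0]'; python3 -c "
from h import *
import pickle
d=grab('wrist','w2');pickle.dump(d,open('w2.pkl','wb'))"
```

```text
clock: 4.0
position: [0.5308, 0.1593, 0.1124]
eef_rot: [-0.0, 1.0, -0.0, 0.001]
wrist_force: [-0.1, -1.6, -0.9]
width: -0.0
grip_force: 0.2
```

View pics/w2.png

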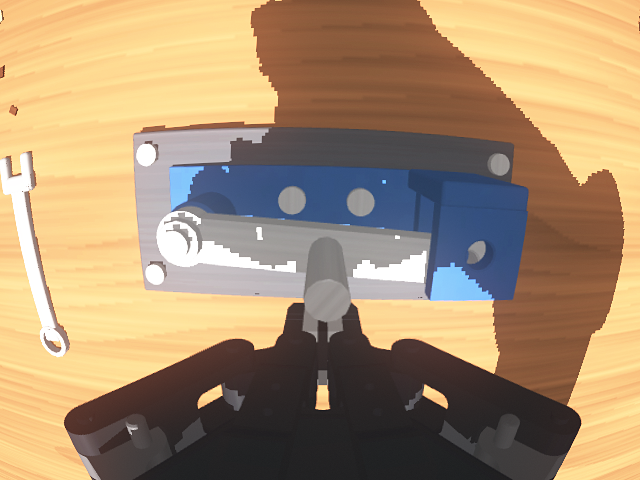

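The arm is nearly in: the eye is under the ear, and its steel shows inside the ear hole at (477,252). I'll ease it on until the force rises.

```bash
python3 -m creep '[0.015,0,0,0,0,0,0.015,0,0,0,0,0]'; python3 -m creep '[0.013,0,0,0,0,0,0.013,0,0,0,0,0]'
```

```text
clock: 4.25
position: [0.5327, 0.1592, 0.1124]
eef_rot: [-0.0, 1.0, -0.0, 0.0]
wrist_force: [0.6, -0.6, 0.3]
width: 0.0
grip_force: 0.4
clock: 4.45
position: [0.5345, 0.159, 0.1123]
eef_rot: [-0.0, 1.0, -0.0, 0.0]
wrist_force: [-1.5, -0.8, 0.8]
width: -0.0002
grip_force: 0.5
```

```bash
for k in 1; do python3 -m creep '[0.013,0,0,0,0,0,0.013,0,0,0,0,0]'; python3 -m creep '[0.013,0,0,0,0,0,0.013,0,0,0,0,0]'; done
```

```text
clock: 4.65
position: [0.5354, 0.1589, 0.1121]
eef_rot: [0.0, 1.0, -0.0, -0.001]
wrist_force: [-4.3, -1.1, 2.9]
width: -0.0001
grip_force: 2.3
clock: 4.85
position: [0.5355, 0.1589, 0.1119]
eef_rot: [0.001, 1.0, 0.0, -0.003]
wrist_force: [-9.3, -1.9, 7.6]
width: -0.0001
grip_force: 5.0
```

The arm is on its stop: the force rose to 9 N with no further travel. Backing off, then looking down at the ear hole from two places.

```bash
python3 -m creep '[-0.33,0,0,0,0,0,-0.33,0,-0.3,0,0,0,-0.33,0.2,-0.55,0,0,0,-0.33,0.2,-0.55,0,0,0,-0.33,0.2,-0.55,0,0,0]'; python3 -c "
from h import *
import pickle
d=grab('wrist','w3');pickle.dump(d,open('w3.pkl','wb'))";  python3 -m creep '[0,0.4,-0.1,0,0,0,0,0.4,-0.1,0,0,0,0,0.4,-0.1,0,0,0,0,0.4,-0.1,0,0,0]'; python3 - <<'E'
from h import *
import pickle
d=grab('wrist','w4');pickle.dump(d,open('w4.pkl','wb'))
w=pickle.load(open('w3.pkl','rb'))
c=[]
for e in (w,d):
    p=proj(e,(.5522,.0871,.085),True); print(p); u,v=p.astype(int)
    c.append(cv2.resize(e['img'][v-45:v+45,u-45:u+45,::-1],(400,400),interpolation=cv2.INTER_CUBIC)); print(u-45,v-45)
cv2.imwrite('pics/hole.png',np.hstack(c))
E
```

```text
clock: 5.35
position: [0.49, 0.1286, 0.196]
eef_rot: [-0.0, 1.0, -0.001, 0.002]
wrist_force: [-0.5, 0.1, -1.3]
width: -0.0002
grip_force: 0.0
clock: 5.8
position: [0.4883, 0.0701, 0.2089]
eef_rot: [-0.0, 1.0, 0.0, -0.001]
wrist_force: [-0.5, 0.4, 0.5]
width: 0.0002
grip_force: 0.0
[389.09993967 154.33372039]
344 109
[297.78895904 149.45665473]
252 104
```

View pics/hole.png

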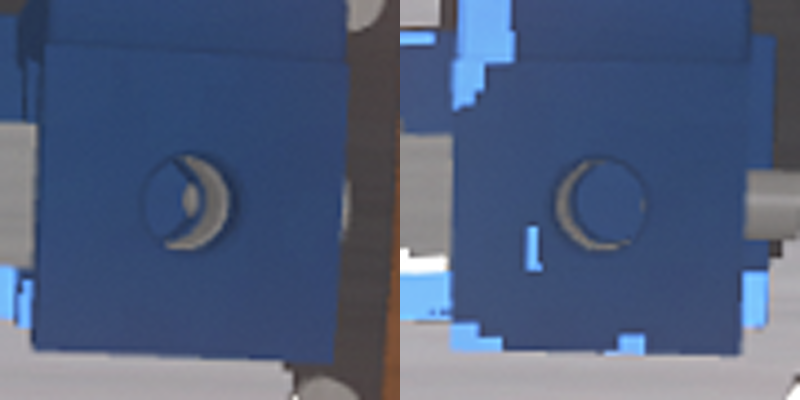

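Both crops show the ear hole with the steel eye in line below it. Hole centre is crop 1 (186,203) and crop 2 (602,203), i.e. 202,203 within its half.

```bash
python3 - <<'E'
from h import *
import pickle
a,b=[pickle.load(open(f'w{i}.pkl','rb')) for i in(3,4)]
s=90/400
P=[(a,344+(186.5)*s-.5,109+203.5*s-.5),(b,252+202.5*s-.5,104+203.5*s-.5)]
for d,u,v in P: print(onz(d,u,v,.085,True).round(4))
print(tri([ray(d,u,v,True) for d,u,v in P]))
# post/hinge etc not needed
E
```

```text
[0.5522 0.0894 0.085 ]
[0.5523 0.0876 0.085 ]
(array([0.55204613, 0.08811581, 0.07717863]), [np.float64(0.00010046102762333172), np.float64(0.00010046102762355106)])
```

```bash
python3 -m creep '[0,1,-0.2,0,0,0,0,1,-0.2,0,0,0,0,1,-0.2,0,0,0]' 0.4; python3 -m creep '[0,1,0,0,0,0,0,1,0,0,0,0,0,1,0,0,0,0]'; python3 -m creep '[0,0.4,0,0,0,0,0,0.4,0,0,0,0,0,0.4,0,0,0,0,0,0.4,0,0,0,0]';  python3 - <<'E'
from h import *
import pickle
d=grab('wrist','w5');pickle.dump(d,open('w5.pkl','wb'))
print(robot.state()['position'],robot.state()['width'])
for p in [(.566,-.302,.147),(.566,-.302,.101),(.554,-.2385,.147),(.542,-.175,.147)]:print(proj(d,p,True).round(1))
E
```

```text
clock: 6.15
position: [0.4887, -0.0775, 0.239]
eef_rot: [-0.0, 1.0, 0.002, -0.0]
wrist_force: [1.3, -0.2, -0.5]
width: 0.0428
grip_force: 0.0
clock: 6.45
position: [0.4891, -0.2283, 0.2388]
eef_rot: [-0.0, 1.0, 0.001, 0.0]
wrist_force: [1.5, -0.3, -0.3]
width: 0.0505
grip_force: 0.0
clock: 6.85
position: [0.4893, -0.2854, 0.2385]
eef_rot: [-0.001, 1.0, 0.001, -0.0]
wrist_force: [0.2, -0.1, -0.0]
width: 0.0514
grip_force: 0.0
[ 0.4893878  -0.28507375  0.23878572] 0.05113048796361833
[353.4 128.9]
[348.1 131. ]
[243.3 150.3]
[146.5 174.8]
```

View pics/w5.png

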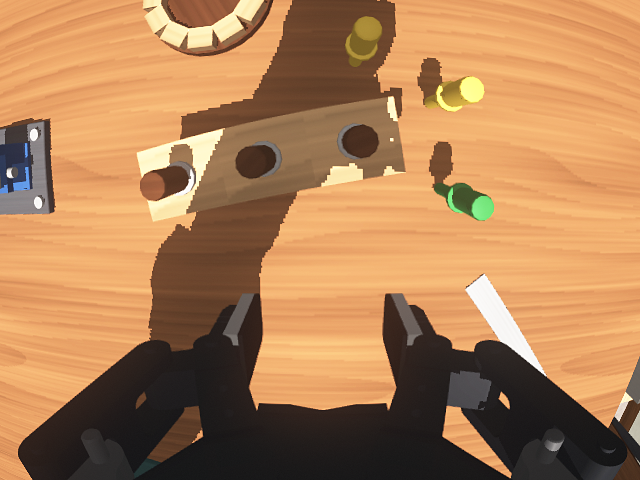

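Wrist view: handle tops at (361,141) for the right-hand one (the target, matching the scene's left), (256,161) for the fat pin and (152,186) for the short one. The yellow and green look-alikes are well off to the right and above. I'll fit the target's position precisely.

```bash
python3 - <<'E'
from h import *
import pickle
D=pickle.load(open('D.pkl','rb'));d=pickle.load(open('w5.pkl','rb'))
hs=cv2.cvtColor(d['img'],cv2.COLOR_RGB2HSV)
roi=d['img'][115:170,330:390].astype(int)
m=((roi.sum(2)<150)).astype(np.uint8)
n,l,s,c=cv2.connectedComponentsWithStats(m); i=1+np.argmax(s[1:,4]); print('dark',s[i],c[i]+[330,115])
u,v=c[i]+[330,115]
T=D['top']['img'][244:266,442:466].astype(int)
m=(T.sum(2)<150).astype(np.uint8);n,l,s,c2=cv2.connectedComponentsWithStats(m); j=1+np.argmax(s[1:,4]); print('top',s[j],c2[j]+[442,244])
tu,tv=c2[j]+[442,244]
for z in(.101,.124,.147):print(z,onz(d,u,v,z,True).round(4),onz(D['top'],tu,tv,z).round(4))
print(tri([ray(d,u,v,True),ray(D['top'],tu,tv)]))
c=cv2.resize(d['img'][100:190,310:410,::-1],(400,360),interpolation=cv2.INTER_CUBIC)
t=cv2.resize(D['top']['img'][236:272,436:476,::-1],(400,360),interpolation=cv2.INTER_CUBIC)
cv2.imwrite('pics/pin.png',np.hstack([c,t]))
E
```

```text
dark [ 12  10  32  33 280] [353.83214286 140.84642857]
top [ 7  9  4  6 19] [450.84210526 255.36842105]
0.101 [ 0.5592 -0.3061  0.101 ] [ 0.5626 -0.3081  0.101 ]
0.124 [ 0.5591 -0.3042  0.124 ] [ 0.5615 -0.3023  0.124 ]
0.147 [ 0.5591 -0.3023  0.147 ] [ 0.5604 -0.2966  0.147 ]
(array([ 0.56047562, -0.30436768,  0.11744814]), [np.float64(0.001380843036937195), np.float64(0.0013808430369371242)])
```

View pics/pin.png

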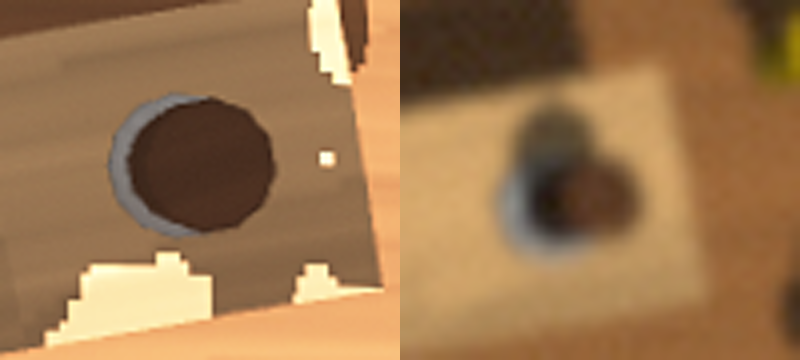

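Enlarged: left crop (wrist) shows the target's handle top centred at (207,165) and its collar at about (180,164). Right crop (top camera) shows the handle top at (605,200), i.e. 205,200 within its half.

```bash
python3 - <<'E'
from h import *
import pickle
D=pickle.load(open('D.pkl','rb'));d=pickle.load(open('w5.pkl','rb'));T=D['top']
w=(310+207.5/4-.5,100+165.5/4-.5);t=(436+20.55-.5,236+20.05-.5)
print(onz(d,*w,.147,True).round(4),onz(T,*t,.147).round(4),tri([ray(d,*w,True),ray(T,*t)]))
print('collar',onz(d,310+180.5/4-.5,100+164.5/4-.5,.1,True).round(4))
E
```

```text
[ 0.5592 -0.3067  0.147 ] [ 0.56   -0.3085  0.147 ] (array([ 0.55927578, -0.30536705,  0.15921884]), [np.float64(0.00015576292706759792), np.float64(0.0001557629270676794)])
collar [ 0.5594 -0.3067  0.1   ]
```

```bash
python3 -m creep '[0.467,0.143,0,0,0,0,0.467,0.143,0,0,0,0,0.467,0.143,0.25,0,0,0,0.467,0.143,0.4,0,0,0,0.467,0.143,0.4,0,0,0]'; python3 -m creep '[0,0,0.17,0,0,0,0,0,0.34,0,0,0,0,0,0.34,0,0,0,0,0,0.34,0,0,0]'
```

```text
clock: 7.4
position: [0.5573, -0.3057, 0.1756]
eef_rot: [-0.002, 1.0, 0.002, -0.003]
wrist_force: [0.6, 0.7, -0.3]
width: 0.0515
grip_force: 0.0
clock: 7.8
position: [0.5595, -0.3087, 0.1296]
eef_rot: [0.0, 1.0, 0.001, 0.001]
wrist_force: [0.5, -0.2, 0.0]
width: 0.0512
grip_force: 0.0
```

```bash
python3 -m creep '[0,0,0,0,0,0,0,0,0,0,0,0,0,0,0,0,0,0,0,0,0,0,0,0,0,0,0,0,0,0]' 1; python3 -m creep '[0,0,-0.1,0,0,0,0,0,-0.2,0,0,0,0,0,-0.3,0,0,0,0,0,-0.4,0,0,0,0,0,-0.5,0,0,0]';  python3 -m creep '[0,0,-0.15,0,0,0,0,0,-0.3,0,0,0,0,0,-0.3,0,0,0,0,0,-0.3,0,0,0]'
```

```text
clock: 8.3
position: [0.5595, -0.3098, 0.1301]
eef_rot: [0.001, 1.0, -0.0, 0.001]
wrist_force: [-1.7, 0.8, 6.3]
width: 0.0186
grip_force: 58.5
clock: 8.8
position: [0.5586, -0.3097, 0.2049]
eef_rot: [0.0, 1.0, -0.0, 0.0]
wrist_force: [-0.0, -0.2, -0.9]
width: 0.0187
grip_force: 58.5
clock: 9.2
position: [0.5585, -0.3096, 0.2488]
eef_rot: [0.0, 1.0, -0.0, 0.0]
wrist_force: [-0.5, 0.3, -0.8]
width: 0.0185
grip_force: 58.6
```

```bash
python3 -m creep '[0,0,-0.3,0,0,0,0,-0.3,-0.3,0,0,0,0,-0.6,-0.3,0,0,0,0,-0.9,-0.3,0,0,0,0,-0.9,-0.3,0,0,0]' 1; python3 -m creep '[-0.04,-0.3,0,0,0,0,-0.04,-0.6,0,0,0,0,-0.04,-0.9,0,0,0,0,-0.04,-0.9,0,0,0,0]';  python3 -m creep '[0,-0.3,0,0,0,0,0,-0.6,0,0,0,0,0,-0.85,0,0,0,0,0,-0.85,0,0,0,0,0,-0.85,0,0,0,0]'; python3 - <<'E'
from h import *
import pickle
d={n:grab(n,'c_'+n) for n in('wrist','scene','top')};pickle.dump(d,open('c.pkl','wb'))
st=robot.state();p=st['position'];print(p,st['wrist_force'],st['width'])
for n in d:
    print(n,[proj(d[n],p+[0,0,z],n=='wrist').round(1) for z in(.017,-.029,-.035,-.097)])
u,v=proj(d['scene'],p-[0,0,.06]).astype(int)
s=d['scene']['img'][v-40:v+80,u-60:u+60,::-1]; a=cv2.resize(s,(400,400),interpolation=cv2.INTER_CUBIC)
W=d['wrist']['img'][150:400,220:420,::-1]; b=cv2.resize(W,(400,500),interpolation=cv2.INTER_CUBIC)
out=np.zeros((500,800,3),np.uint8);out[:400,:400]=a;out[:,400:]=b;cv2.imwrite('pics/carry.png',out);print(u-60,v-40)
E
```

```text
clock: 9.7
position: [0.5586, -0.166, 0.2923]
eef_rot: [-0.002, 1.0, 0.005, -0.001]
wrist_force: [0.4, -0.2, -1.6]
width: 0.0185
grip_force: 59.0
clock: 10.1
position: [0.5518, -0.0316, 0.2924]
eef_rot: [-0.002, 1.0, 0.005, -0.001]
wrist_force: [0.4, -0.4, -1.5]
width: 0.0181
grip_force: 59.1
clock: 10.6
position: [0.5521, 0.0884, 0.292]
eef_rot: [0.0, 1.0, 0.001, -0.001]
wrist_force: [-0.0, -1.0, -1.5]
width: 0.0186
grip_force: 59.3
[0.5526284  0.08609587 0.29246798] [ 0.51413574 -0.34702744 -1.40582176] 0.018312899114589856
wrist [array([331. , 355.9]), array([328.8, 299.5]), array([328.6, 294.1]), array([327. , 253.9])]
scene [array([347.5, 126.4]), array([346.9, 146.9]), array([346.8, 149.5]), array([346. , 175.7])]
top [array([279.1, 254. ]), array([280.5, 255.1]), array([280.7, 255.2]), array([282.4, 256.5])]
286 120
```

```bash
python3 - <<'E'
from h import *
import pickle
d=pickle.load(open('c.pkl','rb'));D=pickle.load(open('D.pkl','rb'))
df=np.abs(d['scene']['img'].astype(int)-D['scene']['img']).sum(2)
for r in range(140,184,3):
    x=np.nonzero(df[r,325:370]>60)[0]+325; print(r,(x.min(),x.max(),x.mean().round(1)) if len(x) else None)
im=d['wrist']['img'].astype(int); sat=im.max(2)-im.min(2)
for r in range(235,320,6):
    x=np.nonzero(sat[r,295:360]<40)[0]+295; print('w',r,(x.min(),x.max(),x.mean().round(1),len(x)) if len(x) else None)
E
```

```text
140 (np.int64(337), np.int64(358), np.float64(347.5))
143 (np.int64(340), np.int64(355), np.float64(347.5))
146 (np.int64(342), np.int64(352), np.float64(347.0))
149 (np.int64(341), np.int64(352), np.float64(346.5))
152 (np.int64(344), np.int64(349), np.float64(346.5))
155 (np.int64(345), np.int64(349), np.float64(347.0))
158 (np.int64(344), np.int64(349), np.float64(346.5))
161 (np.int64(344), np.int64(349), np.float64(346.5))
164 (np.int64(344), np.int64(349), np.float64(346.5))
167 (np.int64(344), np.int64(349), np.float64(346.5))
170 (np.int64(344), np.int64(349), np.float64(346.5))
173 (np.int64(344), np.int64(348), np.float64(346.0))
176 None
179 None
182 None
w 235 (np.int64(295), np.int64(359), np.float64(339.2), 16)
w 241 (np.int64(295), np.int64(359), np.float64(339.7), 17)
w 247 (np.int64(295), np.int64(359), np.float64(327.0), 65)
w 253 (np.int64(314), np.int64(328), np.float64(321.0), 15)
w 259 (np.int64(313), np.int64(330), np.float64(321.5), 18)
w 265 (np.int64(312), np.int64(331), np.float64(321.5), 20)
w 271 (np.int64(312), np.int64(331), np.float64(321.5), 20)
w 277 (np.int64(304), np.int64(339), np.float64(321.5), 36)
w 283 (np.int64(299), np.int64(344), np.float64(321.5), 46)
w 289 (np.int64(296), np.int64(347), np.float64(321.5), 52)
w 295 (np.int64(295), np.int64(359), np.float64(327.0), 65)
w 301 (np.int64(295), np.int64(359), np.float64(327.0), 65)
w 307 (np.int64(295), np.int64(359), np.float64(327.0), 65)
w 313 (np.int64(295), np.int64(359), np.float64(327.0), 65)
w 319 (np.int64(295), np.int64(359), np.float64(327.0), 65)
```

```bash
python3 - <<'E'
from h import *
import pickle
d=pickle.load(open('c.pkl','rb'))
for v,z in((256,.201),(268,.22)):
    print(onz(d['wrist'],321.5,v,z,True).round(4))
print(ray(d['wrist'],0,0)[0].round(4))
for f in('w3','w4','w5'): print(f,ray(pickle.load(open(f+'.pkl','rb')),0,0)[0].round(4))
# scene: pin shaft plane -> y at x=.552
for v,z in((155,.245),(165,.222)): 
    o,w=ray(d['scene'],346.5,v); print('scene y',(o+w*(.552-o[0])/w[0]).round(4))
E
python3 -m creep '[0,0,0,0,0,0,0,0,0,0,0,0]' 1;  python3 -m creep '[0,0,0,0,0,0]' 1
```

```text
[0.553  0.0895 0.201 ]
[0.5521 0.0894 0.22  ]
[0.6216 0.0893 0.415 ]
w3 [0.5587 0.129  0.3193]
w4 [0.5577 0.0707 0.3319]
w5 [ 0.5586 -0.2848  0.3615]
scene y [0.552  0.086  0.2444]
scene y [0.552  0.0867 0.2208]
clock: 10.95
position: [0.5528, 0.0868, 0.2931]
eef_rot: [0.0, 1.0, -0.001, -0.0]
wrist_force: [-0.2, 0.4, -1.4]
width: 0.0183
grip_force: 59.3
clock: 11.05
position: [0.5527, 0.0873, 0.2932]
eef_rot: [0.0, 1.0, -0.001, -0.0]
wrist_force: [-0.1, -0.3, -1.3]
width: 0.0187
grip_force: 59.3
```

```bash
python3 -m creep '[0,0,0.25,0,0,0,0,0,0.5,0,0,0,0,0,0.68,0,0,0,0,0,0.68,0,0,0,0,0,0.68,0,0,0]' 1;  python3 -m creep '[0,0,0.02,0,0,0,0,0,0.04,0,0,0,0,0,0.04,0,0,0]' 1
```

```text
clock: 11.55
position: [0.553, 0.088, 0.1917]
eef_rot: [-0.0, 1.0, -0.0, 0.0]
wrist_force: [0.2, 0.5, -0.7]
width: 0.0186
grip_force: 59.3
clock: 11.85
position: [0.553, 0.0879, 0.1858]
eef_rot: [0.0, 1.0, -0.0, 0.001]
wrist_force: [0.1, -0.5, -1.7]
width: 0.0184
grip_force: 59.3
```

```bash
python3 -m creep '[0,0,0.02,0,0,0,0,0,0.03,0,0,0,0,0,0.03,0,0,0]' 1
```

```text
clock: 12.15
position: [0.5525, 0.0878, 0.1805]
eef_rot: [0.0, 1.0, -0.0, -0.0]
wrist_force: [-0.1, 0.4, -2.0]
width: 0.0187
grip_force: 59.3
```

```bash
python3 -m creep '[0,0,0.02,0,0,0,0,0,0.03,0,0,0]' 1
```

```text
clock: 12.35
position: [0.5526, 0.0879, 0.1759]
eef_rot: [0.0, 1.0, -0.0, -0.0]
wrist_force: [-0.4, 0.3, -2.7]
width: 0.0183
grip_force: 59.3
```

```bash
python3 -m creep '[0,0,0.02,0,0,0,0,0,0.03,0,0,0]' 1
```

```text
clock: 12.55
position: [0.5525, 0.0878, 0.1712]
eef_rot: [0.0, 1.0, -0.0, -0.0]
wrist_force: [0.4, 0.5, -1.9]
width: 0.0182
grip_force: 59.3
```

The nose is in the ear hole with no side force. Continuing gently to the eye.

```bash
python3 -m creep '[0,0,0.02,0,0,0,0,0,0.03,0,0,0]' 1
```

```text
clock: 12.75
position: [0.5525, 0.0879, 0.1668]
eef_rot: [0.0, 1.0, -0.0, -0.0]
wrist_force: [0.5, 1.2, -1.8]
width: 0.0186
grip_force: 59.3
```

```bash
python3 -m creep '[0,0,0.02,0,0,0,0,0,0.03,0,0,0]' 1
```

```text
clock: 12.95
position: [0.5525, 0.0879, 0.1623]
eef_rot: [0.0, 1.0, -0.0, -0.0]
wrist_force: [0.8, -0.1, -1.2]
width: 0.0181
grip_force: 59.3
```

```bash
python3 -m creep '[0,0,0.02,0,0,0,0,0,0.03,0,0,0]' 1
```

```text
clock: 13.15
position: [0.5525, 0.0879, 0.1578]
eef_rot: [0.0, 1.0, -0.0, -0.0]
wrist_force: [-1.1, -0.6, -1.3]
width: 0.0187
grip_force: 59.3
```

```bash
python3 -m creep '[0,0,0.02,0,0,0,0,0,0.03,0,0,0]' 1
```

```text
clock: 13.35
position: [0.5525, 0.0879, 0.1534]
eef_rot: [0.0, 1.0, -0.0, -0.0]
wrist_force: [-0.4, -0.4, -2.7]
width: 0.0185
grip_force: 59.3
```

```bash
python3 -m creep '[0,0,0.02,0,0,0,0,0,0.03,0,0,0]' 1
```

```text
clock: 13.55
position: [0.5525, 0.0879, 0.1488]
eef_rot: [0.0, 1.0, -0.0, -0.0]
wrist_force: [-0.1, 0.3, -1.7]
width: 0.0184
grip_force: 59.3
```

```bash
python3 -m creep '[0,0,0.02,0,0,0,0,0,0.03,0,0,0]' 1
```

```text
clock: 13.75
position: [0.5525, 0.0879, 0.1443]
eef_rot: [0.0, 1.0, -0.0, -0.0]
wrist_force: [-0.5, -0.4, -1.4]
width: 0.0186
grip_force: 59.3
```

```bash
python3 -m creep '[0,0,0.02,0,0,0,0,0,0.03,0,0,0]' 1
```

```text
clock: 13.95
position: [0.5526, 0.0879, 0.1399]
eef_rot: [0.0, 1.0, -0.0, -0.0]
wrist_force: [-0.1, 0.2, -1.7]
width: 0.0183
grip_force: 59.3
```

```bash
python3 -m creep '[0,0,0.02,0,0,0,0,0,0.03,0,0,0]' 1; python3 -m creep '[0,0,0.02,0,0,0,0,0,0.03,0,0,0]' 1
```

```text
clock: 14.15
position: [0.5525, 0.0879, 0.1353]
eef_rot: [0.0, 1.0, -0.0, -0.0]
wrist_force: [0.4, 0.1, -1.2]
width: 0.0187
grip_force: 59.3
clock: 14.35
position: [0.5525, 0.0879, 0.1309]
eef_rot: [0.0, 1.0, -0.0, -0.0]
wrist_force: [0.0, 0.1, -1.4]
width: 0.0188
grip_force: 59.3
```

```bash
python3 -m creep '[0,0,0.02,0,0,0,0,0,0.03,0,0,0]' 1
```

```text
clock: 14.55
position: [0.5526, 0.0879, 0.1264]
eef_rot: [0.0, 1.0, -0.0, -0.0]
wrist_force: [0.5, 1.1, -0.9]
width: 0.0185
grip_force: 59.3
```

```bash
python3 -m creep '[0,0,0.013,0,0,0,0,0,0.02,0,0,0]' 1
```

```text
clock: 14.75
position: [0.5526, 0.0879, 0.1235]
eef_rot: [-0.0, 1.0, -0.0, -0.0]
wrist_force: [1.0, -0.0, -0.9]
width: 0.0189
grip_force: 59.3
```

```bash
python3 -m creep '[0,0,0.01,0,0,0,0,0,0.01,0,0,0]' 1
```

```text
clock: 14.95
position: [0.5526, 0.088, 0.122]
eef_rot: [-0.0, 1.0, -0.0, -0.0]
wrist_force: [0.7, 0.1, -0.9]
width: 0.0187
grip_force: 59.3
```

```bash
python3 -m creep '[0,0,0.01,0,0,0,0,0,0.01,0,0,0]' 1
```

```text
clock: 15.15
position: [0.5526, 0.0879, 0.1205]
eef_rot: [-0.0, 1.0, -0.0, -0.0]
wrist_force: [0.2, -0.1, -1.7]
width: 0.0186
grip_force: 59.3
```

```bash
python3 -m creep '[0,0,0.007,0,0,0,0,0,0.007,0,0,0]' 1
```

```text
clock: 15.35
position: [0.5528, 0.088, 0.1201]
eef_rot: [0.0, 1.0, -0.0, 0.0]
wrist_force: [-1.6, 0.4, 3.7]
width: 0.0187
grip_force: 60.1
```

```bash
python3 -m creep '[0,0,0.007,0,0,0,0,0,0.007,0,0,0]' 1
```

```text
clock: 15.55
position: [0.5529, 0.088, 0.12]
eef_rot: [0.0, 1.0, -0.0, 0.0]
wrist_force: [-3.7, -1.2, 11.3]
width: 0.0186
grip_force: 61.0
```

```bash
python3 -m creep '[0,0,0.007,0,0,0,0,0,0.007,0,0,0]' 1
```

```text
clock: 15.75
position: [0.5529, 0.0881, 0.12]
eef_rot: [0.0, 1.0, -0.0, 0.0]
wrist_force: [-6.9, -0.6, 18.6]
width: 0.0183
grip_force: 61.8
```

The collar seated at TCP z = 0.120, exactly where it should be. I'll unload, release and lift clear.

```bash
python3 -m creep '[0,0,-0.012,0,0,0,0,0,-0.012,0,0,0]' 1; python3 -m creep '[0,0,0,0,0,0,0,0,0,0,0,0,0,0,0,0,0,0,0,0,0,0,0,0]' 0.5; python3 -m creep '[0,0,-0.2,0,0,0,0,0,-0.4,0,0,0,0,0,-0.7,0,0,0,0,0,-0.9,0,0,0,0,0,-0.9,0,0,0]'; python3 -m creep '[-0.6,0,0,0,0,0,-0.6,0,0,0,0,0,-0.6,0,0,0,0,0]'; python3 - <<'E'
from h import *
d={n:grab(n,'f_'+n) for n in('wrist','scene','top')}
w=d['wrist'];s=d['scene']
h=(.5525,.088)
for z in(.085,.091,.137):print(z,proj(w,(*h,z),True).round(1),proj(s,(*h,z)).round(1))
u,v=proj(w,(*h,.1),True).astype(int);us,vs=proj(s,(*h,.1)).astype(int)
c1=cv2.resize(w['img'][max(v-70,0):,u-70:u+70][:140,:,::-1],(400,400),interpolation=cv2.INTER_CUBIC)
c2=cv2.resize(s['img'][vs-30:vs+40,us-25:us+45,::-1],(400,400),interpolation=cv2.INTER_CUBIC)
cv2.imwrite('pics/final.png',np.hstack([c1,c2]));print(u-70,v-70,us-25,vs-30)
E
```

```text
clock: 15.95
position: [0.553, 0.088, 0.1201]
eef_rot: [0.0, 1.0, -0.0, 0.001]
wrist_force: [-2.3, -0.3, 7.4]
width: 0.0181
grip_force: 59.9
clock: 16.35
position: [0.5526, 0.0878, 0.119]
eef_rot: [0.0, 1.0, -0.0, -0.0]
wrist_force: [-0.8, 0.0, -0.6]
width: 0.0426
grip_force: 0.0
clock: 16.85
position: [0.5552, 0.0886, 0.259]
eef_rot: [-0.001, 1.0, -0.0, 0.004]
wrist_force: [1.5, 0.4, 0.2]
width: 0.043
grip_force: 0.0
clock: 17.15
position: [0.4574, 0.0877, 0.2528]
eef_rot: [0.001, 1.0, 0.001, -0.003]
wrist_force: [0.2, 0.8, 0.2]
width: 0.0429
grip_force: 0.0
0.085 [322.7 107.4] [345.5 218.6]
0.091 [322.7 106.7] [345.5 216.3]
0.137 [322.9 100.4] [346.1 198.9]
252 35 320 182
```

View pics/final.png

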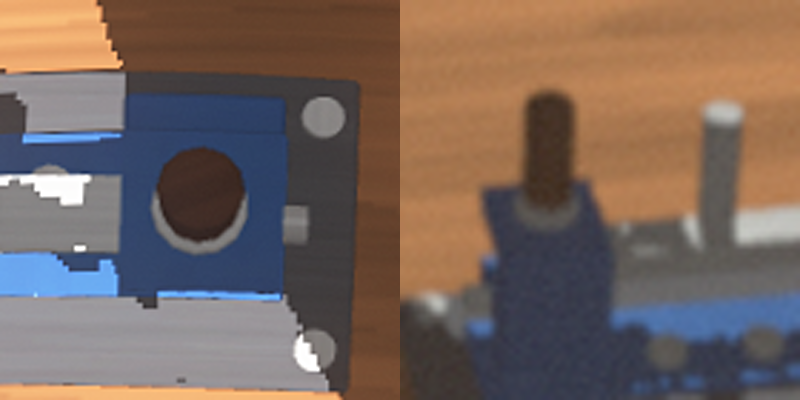

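The final view shows the dark handle upright at (322,102) in the wrist image, with its collar flat on the blue ear. The arm lies in and nothing touches the pin. The scene camera puts the handle top at row ~199, against 198.9 predicted for fully home.

```bash
python3 -c "
from h import *
print(workorder.job_done())"
```

```text
the job is handed in; nothing more can be done
None
```

The arm rests against its stop, and the long slim pin is through both ears and the eye with its collar seated on the upper ear and released. I handed the job in at about 17 s; the lower ear's expected 3 to 12 N drag never showed in the force readings.

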